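# Reset the tripped cut-out of the worktop socket block

## Task

The socket block on the worktop has tripped its overload cut-out. With a fingertip, switch the block's rocker off, then reach down into the cut-out's well and press the sunken key until it snaps home and stays down, and only then switch the rocker on again. Keep the fingers out of the socket wells and grasp nothing: the jars, cups and other things standing about stay where they are.

Things in the scene. Friction and masses are not known exactly. Their poses are not given: they have to be found in the camera images.
- power_block: Aluminium socket block with grey end caps, screwed down (cannot move), 84 mm wide (its x), 330 mm long (its y), top face 46 mm above the worktop. Origin: centre of its underside; x points to its far long side, y along it to the rocker's end. On its centre line: black rocker (y +118 mm), cut-out's well (y +55), sockets (y -2, -58, -114; a white charger 87 mm high stands in the last).
- sockets: The three white socket inserts in the block (round wells 40 mm across, 17 mm deep, with two contact holes in the floor). Origin: the same as the block's. Keep the fingers out of them.
- well_mouth (a point): Centre of the mouth of the cut-out's well, level with the block's top (46 mm above the worktop). The well is round, straight-walled, 42 mm across and 24 mm deep; a closed gripper's fingertips up to 25 x 22 mm, or a single finger, go in.
- key_face (a point): Centre of the top face of the cut-out's key (moves with it): round, black, 24 mm across, in the middle of the well. Tripped, its face is 12 mm below the well's mouth (34 mm above the worktop); home, 18 mm below (28 mm above the worktop), still 3 mm clear of the collar and floor round it.
- cutout_key (a joint): Travel of the cut-out's key downwards, m: 0 = tripped (out), 0.006 = home. A snap action: it resists with about 4.5 N at first, less as it goes down, and past 3.5 mm it snaps down to 6 mm by itself and stays there; let go earlier, it springs out again.
- rocker (a joint): Tilt of the rocker about the block's y axis, rad: 0 = on (far end, on the block's +x side, down and level; near end raised), 0.36 = off (near end down and level, far end raised). It starts on. Over-centre spring: about 4 to 6 N pressed down on the raised end tips it; past 0.18 it snaps over and stays.
- rocker_near_end (a point): Point on top of the rocker's near half (the block's -x side, ring mark), 13.5 mm from the tilt axis: press here to switch off. The rocker is 42 mm long (the block's x) by 26 mm wide (y). A pressed half lies level 50 mm above the worktop, the raised half's outer edge 57 mm.
- rocker_far_end (a point): The same point on the far half (towards the block's +x side, bar mark): press here to switch on.
- honey_jar: Bystander: glass jar with honey and grey lid, 65 mm across, 88 mm high, loose behind the block. Origin: centre of its underside (as for all the bystanders).
- tuna_tin: Bystander: low round food tin, 86 mm across, 40 mm high, loose behind the block.
- spice_jar: Bystander: slim spice jar with red cap, 45 mm across, 106 mm high, loose behind the block.
- espresso_cup: Bystander: small white cup with a handle, 65 x 90 mm, 56 mm high, loose beyond the rocker's end of the block.
- teaspoon: Bystander: steel teaspoon, 137 mm long, 28 mm wide, 13 mm high, lying loose in front of the block.
- mug: Bystander: white mug, 82 x 114 mm with its handle, 91 mm high, loose at the back right.
- biscuit_roll: Bystander: packet of biscuits, 264 x 80 mm, 55 mm high, lying loose at the right.

How it is judged:
By the outcome, as a careful person would: the job done as asked, in the order asked, and still so for the second after the job is handed in, with the robot touching nothing.
It also fails if it takes over 48 s, if anything falls off the work surface, if the arm or the gripper's body presses on something with over 40 N, if the wrist force passes 120 N, or if a joint passes its speed limit or range.

## Robot

A 6-joint arm with a two-finger parallel gripper is mounted at the origin on a cart in front of the work surface, level with it; the furniture and walls round the work are solid. World frame = base frame: x ahead of the robot, y to its left, z up, the work surface at z = 0. Lengths are in m, angles in rad, forces in N, time in s.
With the tool pointing down it reaches from about 0.35 to 0.775 m from the base axis. Payload 5.5 kg.
Tool frame: the origin (TCP) lies between the finger pads; the fingertips stand 17 mm ahead of it and the grasp point (between the pads) lies 2 mm behind it (env.finger_overhang is the distance from the TCP to the fingertips, in m); z points along the fingers, y is the line along which they close (so a half turn about z gives the same grasp; the last joint's range is limited). The gripper opens to 85 mm and grips with 20 to 120 N. Pads are 22 mm wide; open, the fingers measure 114 mm over their backs; the gripper's body (76 mm by 85 mm) begins 54 mm behind the grasp point. The pads swing forward as they close: fully open they stand 13 mm farther back than shut.
Start: joints at [0.984, 0.313, 0.046, 1.304, 0, 1.431], TCP at [0.248, 0.519, 0.248] pointing down, gripper open.
Joint ranges: [-2.76, 2.76], [-0.86, 1.69], [-1.03, 1.26], [-2.2, 2.34], [-1.47, 1.5], [-3.14, 3.14]. Speed limits (rad/s): [2.57, 2.57, 3.14, 3.14, 3.14, 3.14].

## Interface

Orientations are given as a unit quaternion [w, x, y, z].
In Python, from workcell import env gives the robot as it stands. The module is installed in compiled form; this text tells all that it offers.
- The arm moves only by the shell command python3 -m pendant 'ROWS' [FORCE]. ROWS is JSON, a list of rows, each a list of 5 numbers: the gripper's target within -1 to 1 (fully open at 1, half-way at 0, shut at -1), then the shift along the tool's x, y, z in m, then the turn about the tool's z in rad. A call has 1 to 8 rows; each row shifts and turns the commanded pose from where the row before left it, along the tool's axes as they then stand; what a row does not reach is not made up. A row lasts 1/8 s, in which the tool goes at most 62.5 mm and 10.7 degrees, less where a joint would pass 70% of its speed; a pose out of reach is approached as far as the arm can. A call with a gripper value outside its range is refused whole. The fingers move at their own pace and stop on an object; FORCE is the grip in N (left out, the last holds). Time passes only in rows, so rows that do not move let the fingers close. It gives the time, the measured TCP pose, the force, the opening and the grip force at its end, in the units of the state.
- env.get_state(): the state, without advancing time (a new reading comes with each control period).
- env.read_camera(name): name is "scene" or "side" or "wrist"; returns the picture (420x560x3 uint8, red, green, blue); there is no depth.
- env.calibration(name): a dict with "K" (3x3 intrinsics, pixels), "T" (4x4, takes a point from camera to world coordinates); the wrist camera has in their place "tool_from_camera" (4x4, takes a point from camera to tool coordinates, whose origin is the TCP and whose axes are the flange's). Camera axes: x right, y down, z forward; pixel columns grow to the right and rows downward; lengths in m; the calibration is good to about 2 mm. A picture is of the moment at which its call begins: read the wrist's pose just before it. calibration takes no time and is no camera call.
- env.hand_in(): hands the job in; it is judged then, once.
Trained networks look in the newest picture that a camera, given by its name, has taken for a name from the list of things; names that differ only in an ending like _2 or _b are one class to them, and where a whole thing is asked for, a point or a joint stands for the part that bears it (a point fixed in the world has none). Each returns a list of dicts, best first, with "score" (0 to 1); they miss things now and then, are a little off and sometimes report something else, mostly with a low value. They report only what shows in the picture. A call takes as long as a camera call.
- env.recognise(camera, label): "centre" ([column, row] in pixels, amid what is visible of it).
The state is a dict: "clock": time; "joint_pos": joint angles; "qvel": joint speeds; "tau": joint torques, N m; "tcp_pos": TCP position; "orientation": TCP orientation; "wrist_force": force on the tool from outside, world axes, zero at the start; "ft_torque": the same for the moment, N m; "finger_gap": finger opening in m; "grip_force": force on a finger pad.
Only numpy, scipy, OpenCV 4.12 (cv2) and the standard library are available. Lean on these libraries where they do the work, as an engineer would, in place of code of your own. Each camera call takes 0.05 s, during which the arm holds its last target. There are 200 camera calls.

## Working session

There is one attempt and no reset: what is moved stays moved. The work goes in short steps, Python scripts to look and compute and a shell command to move; the robot and the scene stay as the last step left them, time stands still between calls to the robot, and variables do not carry over. Pictures are saved under pics/ and viewed, at most 10 in all, crops included, and the job is handed in when it is done.

```bash
mkdir -p pics; cat > h.py <<'E'
from workcell import env
import numpy as np, cv2
from scipy.spatial.transform import Rotation as R
def cam(name):
    s=env.get_state(); c=env.calibration(name); im=env.read_camera(name)
    if 'T' in c: T=np.array(c['T'])
    else:
        W=np.eye(4); q=s['orientation']; W[:3,:3]=R.from_quat([q[1],q[2],q[3],q[0]]).as_matrix(); W[:3,3]=s['tcp_pos']
        T=W@np.array(c['tool_from_camera'])
    return im,np.array(c['K']),T
def back(px,K,T,z):
    d=T[:3,:3]@np.linalg.inv(K)@[px[0],px[1],1]; o=T[:3,3]
    return o+d*(z-o[2])/d[2]
def proj(p,K,T):
    q=K@(T[:3,:3].T@(np.array(p)-T[:3,3])); return q[:2]/q[2]
E
python3 - <<'E'
from h import *
Z=dict(power_block=.046,well_mouth=.046,key_face=.034,rocker_near_end=.055,rocker_far_end=.05,rocker=.05,sockets=.046)
for n in('scene','side'):
    im,K,T=cam(n); cv2.imwrite(f'pics/{n}0.png',im[:,:,::-1])
    print(n,T[:3,3])
    for l,z in Z.items():
        for r in env.recognise(n,l)[:2]: print(l,np.round(r['centre'],1),round(r['score'],2),np.round(back(r['centre'],K,T,z),4))
s=env.get_state();print(s['clock'],s['tcp_pos'],s['orientation'],s['finger_gap'])
E
```

```text
scene [0.00920953 1.00061548 0.72992326]
power_block [308.3 202.3] 0.52 [ 0.4623 -0.12    0.046 ]
well_mouth [311.1 206. ] 0.5 [ 0.4459 -0.1027  0.046 ]
rocker_near_end [265. 276.] 0.32 [0.4109 0.2632 0.055 ]
sockets [305.6 205.9] 0.52 [ 0.461  -0.0961  0.046 ]
sockets [239.2 231. ] 0.44 [0.5715 0.1112 0.046 ]
side [ 0.57494208 -0.8967695   0.67050084]
power_block [248.8 223.7] 0.74 [ 0.4953 -0.08    0.046 ]
well_mouth [253.  220.7] 0.86 [ 0.5054 -0.0667  0.046 ]
well_mouth [247.3 189.6] 0.5 [0.4786 0.086  0.046 ]
rocker_near_end [248.1 186.9] 0.38 [0.4812 0.0867 0.055 ]
rocker_far_end [247.1 188.6] 0.64 [0.4782 0.0852 0.05  ]
rocker_far_end [242.5 166.6] 0.18 [0.4531 0.2177 0.05  ]
rocker [242.8 165.3] 0.17 [0.4533 0.2264 0.05  ]
sockets [247.2 211.8] 0.71 [ 0.487  -0.0268  0.046 ]
0.8 [0.24850595 0.51859167 0.24835302] [4.52609556e-05 2.21556883e-01 9.75147446e-01 6.85062585e-05] 0.08553235123106376
```

```bash
python3 - <<'E'
import cv2,numpy as np
a=cv2.imread('pics/scene0.png');b=cv2.imread('pics/side0.png')
cv2.imwrite('pics/both.png',np.vstack([cv2.resize(a[110:310,130:430],(800,533))[:, :],])) 
cv2.imwrite('pics/b2.png',cv2.resize(b[120:290,140:380],(800,567)))
E
```

```text
(no output)
```

View pics/both.png

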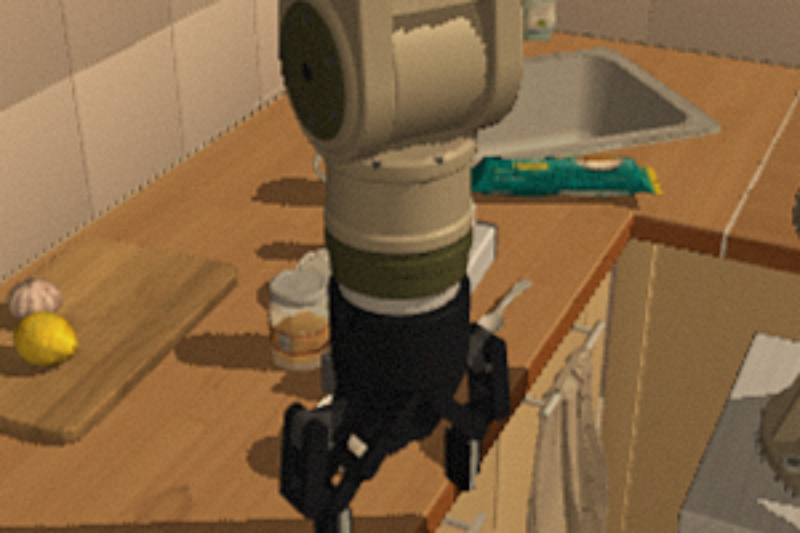

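View pics/b2.png

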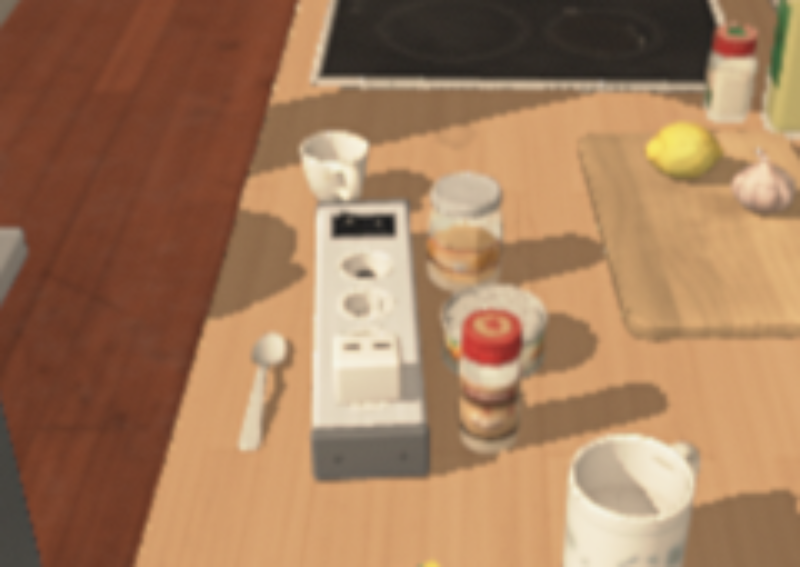

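The side view shows the rocker at about pixel (249,187), the well at (250,200), a socket at (250,211) and the charger at (250,230). In the scene view the arm hides the block. I'll take the block's corners from the side view.

```bash
python3 - <<'E'
from h import *
c=env.calibration('side');K,T=np.array(c['K']),np.array(c['T'])
for n,p,z in[('FL',(316,207),.046),('FR',(406,203),.046),('NL',(313,425),.046),('NR',(428,425),.046),('rk',(363,224),.052),('well',(366,266),.046),('s1',(366,304),.046),('nlb',(315,475),0),('nrb',(427,472),0)]:
    print(n,np.round(back((140+p[0]*.3,120+p[1]*.3),K,T,z),4))
s=env.get_state();q=s['orientation'];M=R.from_quat([q[1],q[2],q[3],q[0]]).as_matrix();print(M.round(3))
tgt=np.array([.46,.06,.23]);print(M.T@(tgt-s['tcp_pos']), s['joint_pos'])
print(np.array(env.calibration('wrist')['tool_from_camera']).round(3))
E
```

```text
FL [0.4373 0.1275 0.046 ]
FR [0.5192 0.137  0.046 ]
NL [ 0.4662 -0.1757  0.046 ]
NR [ 0.5496 -0.1734  0.046 ]
rk [0.4833 0.0899 0.052 ]
well [0.4899 0.0321 0.046 ]
s1 [ 0.4939 -0.0238  0.046 ]
nlb [ 0.4656 -0.179   0.    ]
nrb [ 0.5487 -0.1735  0.    ]
[[-0.902  0.432  0.   ]
 [ 0.432  0.902  0.   ]
 [-0.     0.    -1.   ]]
[-0.38888762 -0.32218545  0.01832603] [ 9.84380710e-01  3.13180923e-01  4.61463093e-02  1.30360149e+00
 -3.59718913e-05  1.43120220e+00]
[[ 0.001 -0.95  -0.312  0.079]
 [ 1.     0.001 -0.001  0.   ]
 [ 0.001 -0.312  0.95  -0.126]
 [ 0.     0.     0.     1.   ]]
```

```bash
python3 -m pendant '[[-1,-0.047,-0.039,0,0],[-1,-0.047,-0.039,0,0],[-1,-0.047,-0.039,0,0],[-1,-0.047,-0.039,0,0],[-1,-0.047,-0.039,0,0],[-1,-0.047,-0.039,0,0],[-1,-0.047,-0.039,0,0],[-1,-0.047,-0.039,0,0]]'
python3 -m pendant '[[-1,0,0,0,-0.18],[-1,0,0,0,-0.18],[-1,0,0,0,-0.18],[-1,0,0,0,0],[-1,0,0,0,0]]'
python3 - <<'E'
from h import *
im,K,T=cam('wrist'); cv2.imwrite('pics/w1.png',cv2.resize(im[:,:,::-1],(784,588)))
for l,z in dict(power_block=.046,well_mouth=.046,key_face=.034,rocker_near_end=.0555,rocker_far_end=.05,rocker=.05,sockets=.046).items():
    for r in env.recognise('wrist',l)[:2]: print(l,np.round(r['centre'],1),round(r['score'],2),np.round(back(r['centre'],K,T,z),4))
s=env.get_state();print(s['clock'],s['tcp_pos'],s['orientation'],s['finger_gap'])
E
```

```text
clock: 1.8
tcp_pos: [0.4534, 0.0728, 0.2487]
orientation: [0.001, 0.222, 0.975, 0.0]
wrist_force: [0.4, 0.7, 0.3]
finger_gap: -0.0001
grip_force: 0.0
clock: 2.42
tcp_pos: [0.4527, 0.0748, 0.2484]
orientation: [0.0, -0.045, 0.999, 0.0]
wrist_force: [-0.5, -0.8, 1.2]
finger_gap: 0.0001
grip_force: 0.0
power_block [196.2 203.2] 0.59 [ 0.4834 -0.0196  0.046 ]
well_mouth [195.3 206.5] 0.88 [ 0.4874 -0.0206  0.046 ]
well_mouth [171.1 130.1] 0.72 [ 0.4052 -0.0462  0.046 ]
key_face [247.9 207.5] 0.73 [0.4871 0.0379 0.034 ]
rocker_near_end [302.5 209.7] 0.79 [0.477  0.1001 0.0555]
rocker [301.8 210. ] 0.94 [0.4792 0.1    0.05  ]
sockets [161.7 210.1] 0.59 [ 0.4952 -0.0588  0.046 ]
2.825 [0.45275919 0.07479941 0.24828838] [ 2.67785393e-05 -4.64353810e-02  9.98921295e-01  3.36351731e-05] -0.00013966769274630368
```

View pics/w1.png

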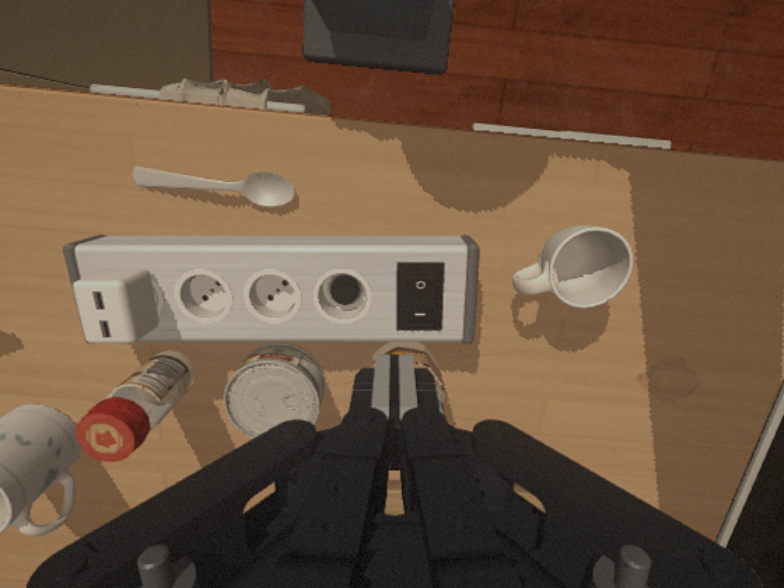

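The wrist view, with the robot side at the top, shows the ring mark at about (421,285), the bar at (421,315) and the well rim's centre at (342,296). The sockets are at (272,296) and (204,297).

```bash
python3 - <<'E'
from h import *
im,K,T=cam('wrist')
P={}
for n,p,z in[('ring',(421,285),.0555),('bar',(421,315),.05),('well',(342,296),.046),('s1',(272,296),.046),('s2',(204,297),.046),('key',(345,291),.034),('capR',(475,238),.046),('capRf',(474,341),.046),('capL',(77,240),.046)]:
    P[n]=back((p[0]/1.4,p[1]/1.4),K,T,z);print(n,P[n].round(4))
c=env.calibration('side');K2,T2=np.array(c['K']),np.array(c['T'])
for n in P: print(n,proj(P[n],K2,T2).round(1),end=' ')
# sub-pixel crop of the rocker+well
cv2.imwrite('pics/w2.png',cv2.resize(im[160:260,190:350,::-1],(800,500),interpolation=cv2.INTER_CUBIC))
E
```

```text
ring [0.47   0.0974 0.0555]
bar [0.4972 0.1008 0.05  ]
well [0.4883 0.0352 0.046 ]
s1 [ 0.4936 -0.0216  0.046 ]
s2 [ 0.4997 -0.077   0.046 ]
key [0.4878 0.0363 0.034 ]
capR [0.4308 0.1359 0.046 ]
capRf [0.5179 0.1485 0.046 ]
capL [ 0.4616 -0.1738  0.046 ]
ring [244.6 184.8] bar [253.8 185.9] well [249.3 199.2] s1 [249.8 210.7] s2 [250.6 223. ] key [249.3 202.4] capR [233.  180.6] capRf [261.5 179. ] capL [232. 247.]
```

View pics/w2.png

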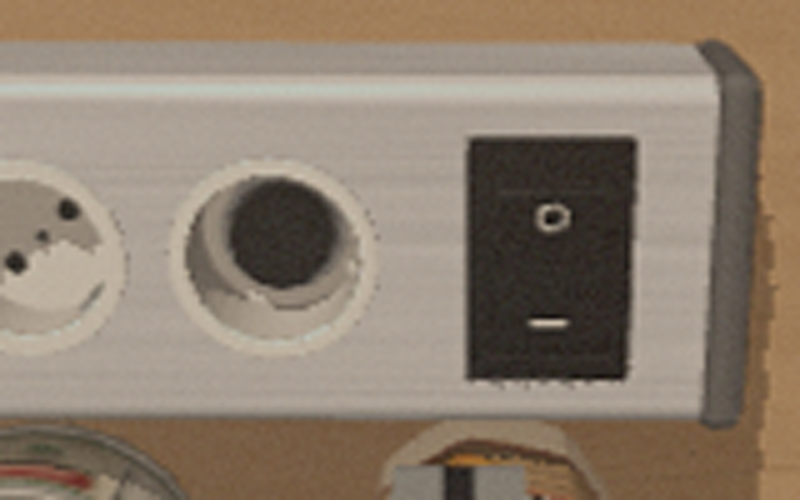

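Both pictures agree: the well is at about (0.4878,0.0357), the block's yaw is about 5.5°, and the near press point is about (0.4675,0.097). Next I go above the near end and check before touching.

```bash
python3 -m pendant '[[-1,-0.0168,0.0207,0.04,0],[-1,0,0,0.05,0],[-1,0,0,0.04,0],[-1,0,0,0.03,0],[-1,0,0,0,0],[-1,0,0,0,0]]'
python3 - <<'E'
from h import *
out=[]
for n,(x,y,w,h) in dict(wrist=(190,150,160,150),side=(190,130,120,112)).items():
    im,K,T=cam(n); out.append(cv2.resize(im[y:y+h,x:x+w,::-1],(400,375)))
cv2.imwrite('pics/w3.png',np.hstack(out)); s=env.get_state(); print(s['clock'],s['tcp_pos'],s['wrist_force'],env.finger_overhang)
E
```

```text
clock: 3.62
tcp_pos: [0.4683, 0.097, 0.0893]
orientation: [0.001, -0.047, 0.999, 0.0]
wrist_force: [0.2, -0.3, -0.7]
finger_gap: -0.0003
grip_force: 0.0
3.725 [0.4689665  0.09697282 0.08995208] [ 0.57647976 -0.46537965 -0.47253688] 0.017
```

View pics/w3.png

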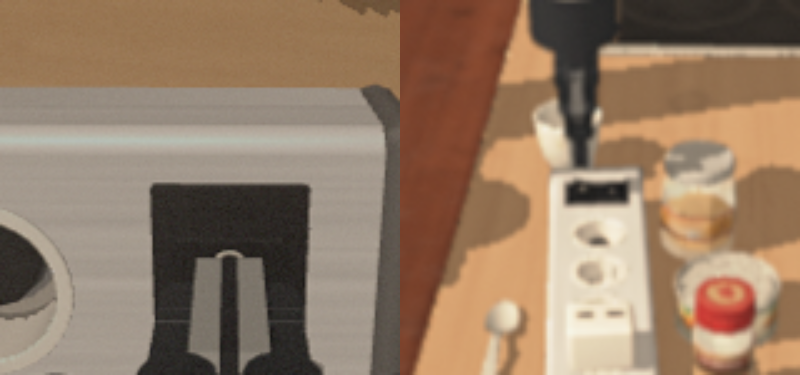

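The fingertips are centred over the rocker's width and right over the ring, so I press down.

```bash
python3 -m pendant '[[-1,0.0015,0,0.012,0],[-1,0,0,0.006,0],[-1,0,0,0.003,0],[-1,0,0,0.002,0],[-1,0,0,0,0],[-1,0,0,0,0]]'
```

```text
clock: 4.47
tcp_pos: [0.4657, 0.0968, 0.0665]
orientation: [-0.0, -0.047, 0.999, -0.0]
wrist_force: [-5.4, -0.5, 14.0]
finger_gap: -0.0
grip_force: 7.2
```

```bash
python3 -m pendant '[[-1,0,0,-0.03,0],[-1,0,0,-0.05,0],[-1,0,0,-0.05,0],[-1,0,0,0,0],[-1,0,0,0,0]]'
python3 - <<'E'
from h import *
im,K,T=cam('wrist'); cv2.imwrite('pics/w4.png',cv2.resize(im[140:280,150:370,::-1],(786,500),interpolation=cv2.INTER_CUBIC))
s=env.get_state(); print(s['clock'],s['tcp_pos'],s['orientation'])
q=s['orientation'];M=R.from_quat([q[1],q[2],q[3],q[0]]).as_matrix()
print(M.T@(np.array([.4878,.0357,.0])-s['tcp_pos']))
for l,z in dict(well_mouth=.046,key_face=.034,rocker=.05).items():
    for r in env.recognise('wrist',l)[:2]: print(l,np.round(r['centre'],1),round(r['score'],2),np.round(back(r['centre'],K,T,z),4))
print('well px',proj([.4878,.0357,.046],K,T),'key',proj([.4878,.0357,.034],K,T))
E
```

```text
clock: 5.1
tcp_pos: [0.466, 0.0968, 0.1949]
orientation: [0.0, -0.047, 0.999, 0.0]
wrist_force: [-0.4, 0.8, -0.8]
finger_gap: 0.0001
grip_force: 0.0
5.15 [0.46537357 0.09677705 0.19417549] [-8.43061743e-04 -4.65867139e-02  9.98913890e-01  8.18871862e-05]
[-0.01697003 -0.06294623  0.19413207]
well_mouth [163.2 207.2] 0.63 [ 0.4859 -0.0147  0.046 ]
key_face [218.8 207.7] 0.77 [0.4856 0.0358 0.034 ]
rocker [283.3 214.3] 0.96 [0.4809 0.0997 0.05  ]
well px [216.16595547 213.75162694] key [218.63449135 209.81130922]
```

View pics/w4.png

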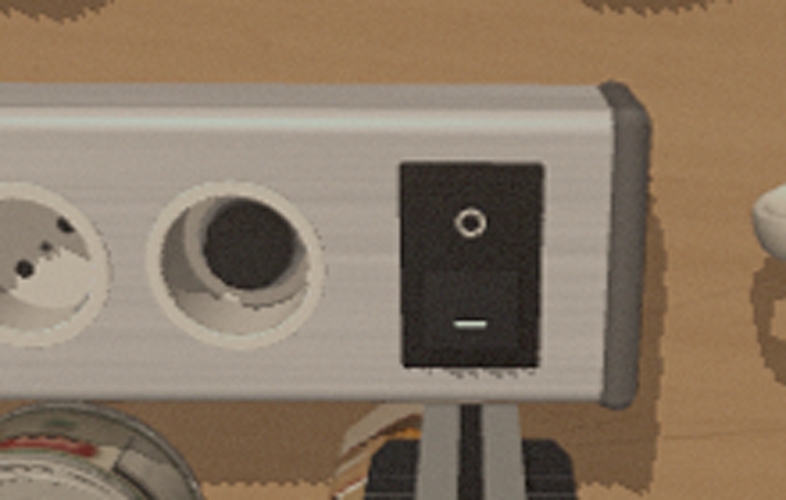

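The rocker is off: the ring half lies level and the bar half is raised. The well rim's centre at about (216,214) matches my prediction. Next I go over the well, stopping above the mouth.

```bash
python3 -m pendant '[[-1,-0.0085,-0.0313,0,0],[-1,-0.0085,-0.0313,0,0],[-1,0,0,0.05,0],[-1,0,0,0.045,0],[-1,0,0,0.025,0],[-1,0,0,0,0],[-1,0,0,0,0]]'
python3 - <<'E'
from h import *
im,K,T=cam('wrist'); cv2.imwrite('pics/w5.png',cv2.resize(im[140:300,190:370,::-1],(675,600),interpolation=cv2.INTER_CUBIC))
s=env.get_state(); print(s['clock'],s['tcp_pos'])
print('well px',proj([.4878,.0357,.046],K,T))
E
```

```text
clock: 6.18
tcp_pos: [0.4892, 0.036, 0.0758]
orientation: [0.0, -0.047, 0.999, 0.0]
wrist_force: [0.2, -0.6, -0.3]
finger_gap: -0.0
grip_force: 0.0
6.225 [0.48973915 0.03602575 0.07631422]
well px [281.41730141 253.40472148]
```

View pics/w5.png

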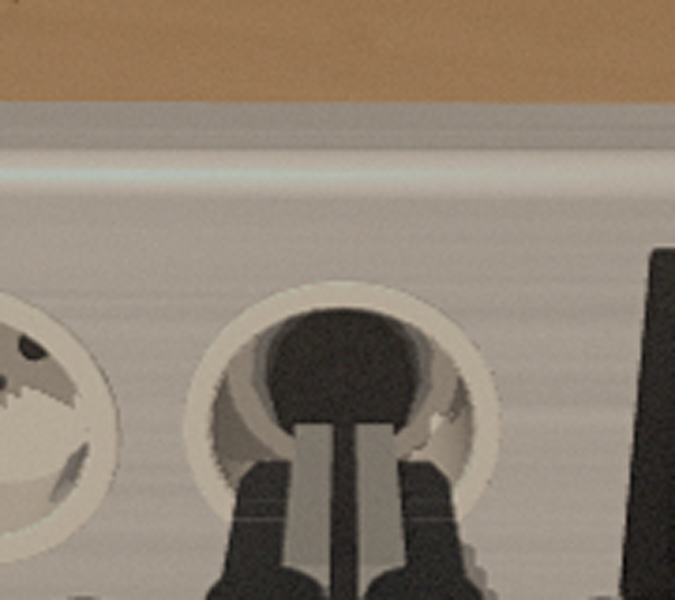

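The fingers are centred across the well (345 against 342 px). I shift 1.5 mm back and press.

```bash
python3 -m pendant '[[-1,0.0015,0,0.012,0],[-1,0,0,0.01,0],[-1,0,0,0.004,0],[-1,0,0,0.003,0],[-1,0,0,0.002,0],[-1,0,0,0,0],[-1,0,0,0,0]]'
```

```text
clock: 7.1
tcp_pos: [0.4872, 0.0359, 0.045]
orientation: [0.0, -0.047, 0.999, -0.0]
wrist_force: [-2.5, 0.0, 7.3]
finger_gap: -0.0002
grip_force: 3.7
```

```bash
python3 -m pendant '[[-1,0,0,-0.02,0],[-1,0,0,-0.04,0],[-1,0,0,-0.05,0],[-1,0,0.0,-0.04,0],[-1,0,0,0,0],[-1,0,0,0,0]]'
python3 - <<'E'
from h import *
im,K,T=cam('wrist'); cv2.imwrite('pics/w6.png',cv2.resize(im[160:280,190:370,::-1],(795,530),interpolation=cv2.INTER_CUBIC))
s=env.get_state(); print(s['clock'],s['tcp_pos'])
for z in(.034,.028): print(z,((proj([.4868,.0357,z],K,T)-[190,160])*795/180).round(1), (proj([.4868,.0477,z],K,T)-proj([.4868,.0237,z],K,T))*795/180)
E
```

```text
clock: 7.85
tcp_pos: [0.487, 0.0359, 0.1937]
orientation: [-0.0, -0.047, 0.999, 0.0]
wrist_force: [-0.5, -0.3, 0.4]
finger_gap: -0.0
grip_force: 0.0
7.9 [0.48652833 0.03596887 0.19308106]
0.034 [404.2 152.4] [108.14591534   9.87127703]
0.028 [404.2 145.3] [106.10373684   9.7006145 ]
```

View pics/w6.png

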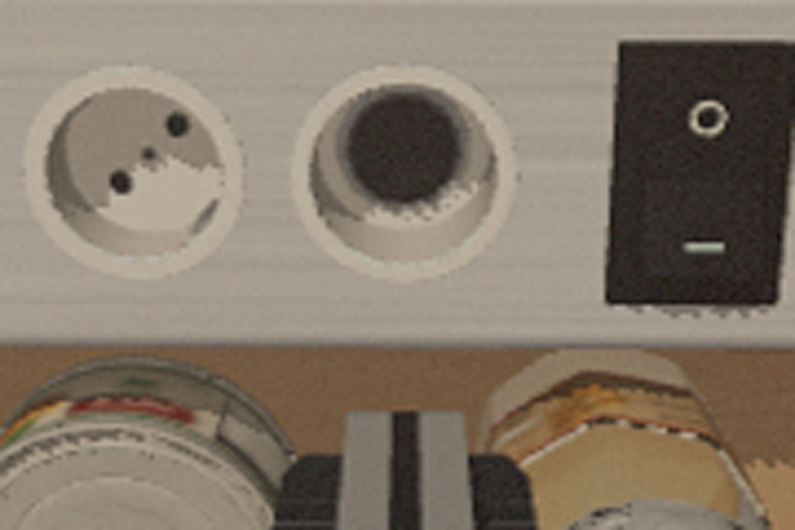

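The key looks lower. I'll confirm numerically by comparing the dark disc's offset from the rim before and after.

```bash
python3 - <<'E'
import cv2,numpy as np
for f,sc,(cx,cy),(wx,wy) in(('w4',786/220,(249,244),(236,264)),('w6',795/180,(404,145),(404,172))):
    g=cv2.cvtColor(cv2.imread(f'pics/{f}.png'),cv2.COLOR_BGR2GRAY)
    for t in(55,65,75):
        n,l,st,c=cv2.connectedComponentsWithStats((g<t).astype(np.uint8)); k=l[cy,cx]
        rim=None
        print(f,t,'dark bbox/px',(st[k][:4]/sc).round(1),'centroid',(c[k]/sc).round(2),'well',np.round((wx/sc,wy/sc),2))
E
python3 - <<'E'
from h import *
K=np.array(env.calibration('wrist')['K']);t=np.array(env.calibration('wrist')['tool_from_camera'])
M=np.array([[-.9957,-.0928,0],[-.0928,.9957,0],[0,0,-1]])
for f,p in(('w4',(.4654,.0968,.1942)),('w6',(.4865,.036,.1931))):
    W=np.eye(4);W[:3,:3]=M;W[:3,3]=p;T=W@t
    for z in(.034,.028): print(f,z,proj([.4873,.0357,z],K,T)-proj([.4873,.0357,.046],K,T),abs(proj([.4873,.0477,z],K,T)-proj([.4873,.0237,z],K,T))[0])
E
```

```text
w4 55 dark bbox/px [57.1 56.5 24.9 24.4] centroid [69.48 68.71] well [66.06 73.89]
w4 65 dark bbox/px [56.8 56.3 25.8 24.9] centroid [69.49 68.63] well [66.06 73.89]
w4 75 dark bbox/px [56.8 56.  26.3 25.2] centroid [69.51 68.57] well [66.06 73.89]
w6 55 dark bbox/px [79.2 22.  24.2 23.8] centroid [91.19 33.8 ] well [91.47 38.94]
w6 65 dark bbox/px [78.8 21.5 25.1 24.5] centroid [91.22 33.61] well [91.47 38.94]
w6 75 dark bbox/px [78.6 21.1 25.8 25.1] centroid [91.24 33.55] well [91.47 38.94]
w4 0.034 [ 2.48071647 -3.96092972] 24.17105794342902
w4 0.028 [ 3.65209828 -5.83126076] 23.720472679350195
w6 0.034 [ 0.01296283 -3.46093159] 24.5115277140506
w6 0.028 [ 0.01907677 -5.0932844 ] 24.04826611464233
```

The image evidence leans towards home but isn't decisive. The force probe is: I go back down to 1.5–2 mm above the home level, where a sprung-out key would push back, and then press to the stop once more.

```bash
python3 -m pendant '[[-1,0,0,0.05,0],[-1,0,0,0.05,0],[-1,0,0,0.035,0],[-1,0,0,0.0105,0],[-1,0,0,0,0],[-1,0,0,0,0],[-1,0,0,0,0]]'
python3 -m pendant '[[-1,0,0,0.0015,0],[-1,0,0,0.0015,0],[-1,0,0,0,0],[-1,0,0,0,0]]'
```

```text
clock: 8.78
tcp_pos: [0.4885, 0.0358, 0.0501]
orientation: [0.001, -0.047, 0.999, -0.0]
wrist_force: [-0.2, -0.2, -0.0]
finger_gap: 0.0002
grip_force: 0.0
clock: 9.28
tcp_pos: [0.4873, 0.0359, 0.0458]
orientation: [-0.0, -0.047, 0.999, 0.0]
wrist_force: [0.5, 0.6, 0.7]
finger_gap: 0.0003
grip_force: 0.0
```

There is no resistance at tip height 28.8 mm, so the key stays home. Now I switch the rocker on.

```bash
python3 -m pendant '[[-1,0,0,-0.03,0],[-1,0,0,-0.035,0],[-1,-0.0075,0.0315,0,0],[-1,-0.0075,0.0315,0,0],[-1,0,0,0.02,0],[-1,0,0,0,0],[-1,0,0,0,0]]'
```

```text
clock: 10.15
tcp_pos: [0.4964, 0.0998, 0.091]
orientation: [-0.0, -0.046, 0.999, 0.0]
wrist_force: [0.6, 0.1, -0.3]
finger_gap: -0.0001
grip_force: 0.0
```

```bash
python3 -m pendant '[[-1,0,0,0.012,0],[-1,0,0,0.007,0],[-1,0,0,0.003,0],[-1,0,0,0.0025,0],[-1,0,0,0,0],[-1,0,0,0,0]]'
```

```text
clock: 10.9
tcp_pos: [0.496, 0.0999, 0.0666]
orientation: [-0.0, -0.047, 0.999, -0.0]
wrist_force: [-1.4, -0.8, 6.0]
finger_gap: 0.0005
grip_force: 2.5
```

```bash
python3 -m pendant '[[-1,0,0,-0.03,0],[-1,0,0,-0.05,0],[-1,0,0,-0.05,0],[-1,0.02,-0.01,0,0],[-1,0,0,0,0],[-1,0,0,0,0]]'
python3 - <<'E'
from h import *
im,K,T=cam('wrist'); cv2.imwrite('pics/w7.png',cv2.resize(im[130:290,150:370,::-1],(796,579),interpolation=cv2.INTER_CUBIC))
E
```

```text
clock: 11.65
tcp_pos: [0.4772, 0.0883, 0.1957]
orientation: [-0.0, -0.046, 0.999, 0.0]
wrist_force: [0.2, 0.5, 0.1]
finger_gap: 0.0001
grip_force: 0.0
```

View pics/w7.png

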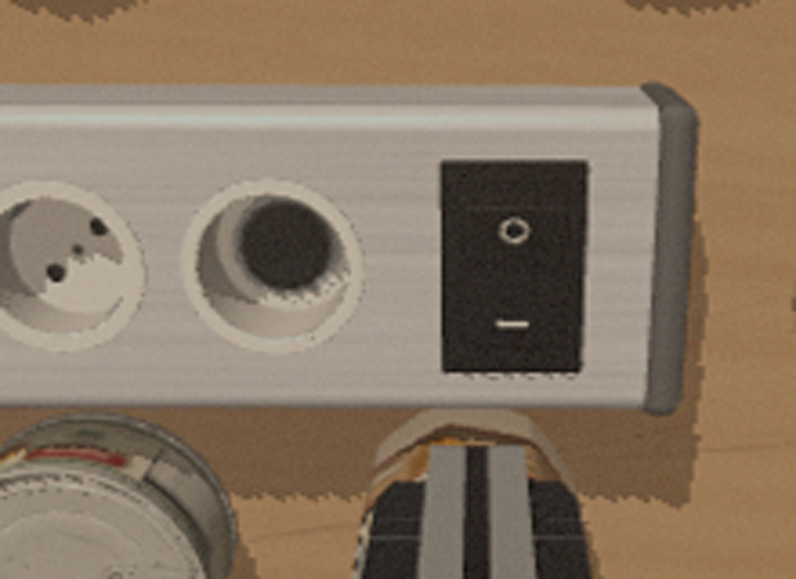

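The rocker is on again: the bar half at (513,323) is level and the ring end at (513,230) is raised. The key at (288,245) stays deep in the well, and the robot touches nothing.

```bash
python3 -c "
from workcell import env
print(env.hand_in())"
```

```text
the job is handed in; nothing more can be done
None
```

The job is done and handed in: I switched the rocker off, pressed the key until it stayed home, then switched the rocker on again, with nothing grasped and no fingers put in the sockets.

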